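Unlock the display rail by counting dial clicks and lift the show stone out

TASK

A customer wants to see the green stone that is locked in the display rail. Turn the unmarked dial anticlockwise to its stop, then count five clicks clockwise to free the stone's plinth; lift the plinth by its handle straight up out of the rail, without forcing it while it is still locked, and set it down gently, upright, on the middle of the round cork mat. Leave the jars and the torch where they are.

Things in the scene. Friction and masses are not known exactly. Their poses are not given: they have to be found in the camera images.
- display_rail: Fixed display rail. Origin on the table top at the centre of the bay where the plinth stands; z up, +y towards its wooden block (80 x 67 mm, y = 40 to 107 mm, 42 mm high, 60 mm with the slate chip fixed on it), -y towards its lock housing. Bay floor: 6 mm steel plate. Block and housing have an upright groove 18 mm wide, open at the top, in the face towards the bay.
- housing_top (a point): Centre of the top of the lock housing, at x = 0, y = -95 mm, z = 80 mm of the rail: a grey box 110 x 110 mm, 80 mm high, from y = -40 to -150 mm. Inside, a keeper disc turned by the dial has one gap: in notch 5 (150 degrees clockwise of notch 0) the gap lies over the plinth's foot and frees it, within about 5 degrees; everywhere else the disc holds the foot down.
- dial_grip (a point): Point fixed to the rail (it does not turn with the dial), on the dial's upright axis at the height to grip, 104 mm above the table. The dial is a black fluted round knob, 50 mm diameter, from 84 to 120 mm above the table, without marks. It turns from its anticlockwise stop (seen from above) through 8 clicks, 30 degrees apart, to its clockwise stop; a stop resists hard.
- dial_top (a point): Point fixed to the rail, on the dial's axis at the top of the knob. The dial starts within 4 clicks of the anticlockwise stop. Each click is a spring detent: the torque rises to about 0.3 N m, then the knob jumps on by itself; released, it settles in the nearest notch. Notch 0 is the notch 3 degrees from the anticlockwise stop, where the knob rests when let go there; it is not counted.
- plinth: Dark wooden plinth with a green stone (50 x 40 x 34 mm) fixed on it and a carrying handle over the stone, about 0.5 kg together; origin at the centre of the plinth's underside, z up. Plinth 70 (x) x 76 (y) mm, 30 mm high, standing in the bay with 2 mm play each side. A wooden tongue 14 mm wide and 10 mm long on its +y side runs in the block's groove.
- plinth_foot (a point): Tip of the brass foot on the plinth's -y side, 55 mm from the plinth's axis. The foot is 12 mm wide, 17 mm long, 4 to 10 mm above the plinth's underside; it sits in the housing's groove below the keeper disc, with 2.5 mm of free lift while locked. It leaves the groove at the top after 75 mm of lift.
- handle_grip (a point): Centre of the plinth's carrying handle, on the plinth's axis, 94 mm above its underside: a dark wooden bar 74 mm long (along the plinth's y), 16 mm wide, 14 mm high, on two brass posts 8 mm thick at y = -31 and +31 mm. The green stone below it reaches 64 mm above the underside. Grip the bar across its width (plinth's x).
- mat_top (a point): Centre of the upper face of the round cork mat, 124 mm diameter, 4 mm thick, fixed on the table.
- jar_dark: Loose clear sample jar with a black cap, 47 mm diameter, 63 mm high; origin at the centre of its underside. A bystander.
- jar_pale: Loose clear sample jar with a pale cap, 47 mm diameter, 63 mm high; origin at the centre of its underside. A bystander.
- torch: Loose black torch, 110 mm long (along its y), 29 mm diameter, lying on the table; origin under its middle. A bystander.
Not all that is in view belongs to the job. There is more than one size of the plinth; the one meant has the size given above.

How it is judged:
By the outcome, as a careful person would: the job done as asked, in the order asked, and still so for the second after the job is handed in, with the robot touching nothing.
It also fails if it takes over 72 s, if anything falls off the work surface, if the arm or the gripper's body presses on something with over 40 N, if the wrist force passes 120 N, or if a joint passes its speed limit or range.

ROBOT

A 6-joint arm with a two-finger parallel gripper is mounted at the origin on a cart in front of the work surface, level with it; the furniture and walls round the work are solid. World frame = base frame: x ahead of the robot, y to its left, z up, the work surface at z = 0. Lengths are in mm, angles in rad, forces in N, time in s.
With the tool pointing down it reaches from about 300 to 850 mm from the base axis. Payload 5.4 kg.
Tool frame: the origin (TCP) lies between the finger pads; the fingertips stand 25 mm ahead of it and the grasp point (between the pads) lies 6 mm ahead of it; z points along the fingers, y is the line along which they close (so a half turn about z gives the same grasp; the last joint's range is limited). The gripper opens to 85 mm and grips with 20 to 120 N. Pads are 22 mm wide; open, the fingers measure 114 mm over their backs; the gripper's body (76 mm by 85 mm) begins 54 mm behind the grasp point. The pads swing forward as they close: fully open they stand 13 mm farther back than shut.
Start: joints at [-1.436, 0.158, 1.597, -0, 1.386, -0.21], TCP at [194.331, -541.149, 256.299] pointing down, gripper open.
Joint ranges: [-2.91, 2.91], [-0.94, 2.29], [0.18, 2.7], [-1.29, 4.43], [0.17, 2.64], [-3, 3]. Speed limits (rad/s): [2.57, 2.57, 3.14, 3.14, 3.14, 3.14].

INTERFACE

Orientations are given as a rotation vector (axis times angle).
In Python, from cell import telemetry, imaging, workorder, finder gives the robot as it stands.
- The arm moves only by the shell command python3 -m pendant 'ROWS'. ROWS is JSON, one flat list of numbers, 7 for each row, row after row: the shift along the tool's x, y, z in m, then the turn, a rotation vector about the tool's x, y, z in rad, then the finger opening in m, from 0 to 0.0854. A call has 1 to 20 rows; each row shifts and turns the commanded pose from where the row before left it, along the tool's axes as they then stand; what a row does not reach is not made up. A row lasts 1/12 s, in which the tool goes at most 41.7 mm and 7.16 degrees, less where a joint would pass 70% of its speed; a pose out of reach is approached as far as the arm can. A call with a gripper value outside its range is refused whole. The fingers move at their own pace and stop on an object; the grip force is fixed at half the most. Time passes only in rows, so rows that do not move let the fingers close. It gives the time, the measured TCP pose, the force, the opening and the grip force at its end, in the units of the state.
- telemetry.get_obs(): the state, without advancing time (a new reading comes with each control period).
- imaging.grab_frame(name): name is "scene" or "top" or "wrist"; returns (picture, depth): 400x640x3 uint8, blue, green, red; 400x640 float32, mm along the optical axis (not along the pixel's ray), 0 where there is no reading.
- imaging.camera_params(name): a dict with "K" (3x3 intrinsics, pixels), "world_to_cam" (4x4, takes a point from world to camera coordinates). Camera axes: x right, y up, looking along -z (the intrinsics and any distortion apply to the point x, -y, -z); pixel columns grow to the right and rows downward; lengths in mm; the calibration is good to about 2 mm. A picture is of the moment at which its call begins: read the wrist's pose just before it. camera_params takes no time and is no camera call; for the wrist camera it gives the pose at the moment of the call.
- workorder.sign_off(): hands the job in; it is judged then, once.
Trained networks look in the newest picture that a camera, given by its name, has taken for a name from the list of things; names that differ only in an ending like _2 or _b are one class to them, and where a whole thing is asked for, a point or a joint stands for the part that bears it (a point fixed in the world has none). Each returns a list of dicts, best first, with "conf" (0 to 1); they miss things now and then, are a little off and sometimes report something else, mostly with a low value. They report only what shows in the picture. A call takes as long as a camera call. They do not tell look-alikes from the thing itself.
- finder.masks_of(camera, query): "mask" (400x640 bool, what is visible of it) and "xy" ([column, row] in pixels, amid what is visible of it).
The state is a dict: "t": time; "joints": joint angles; "dq": joint speeds; "joint_torque": joint torques, N m; "tcp_pos": TCP position; "tcp_rot": TCP orientation; "force": force on the tool from outside, world axes, zero at the start; "ft_torque": the same for the moment, N m; "grip_width": finger opening in mm; "finger_force": force on a finger pad.
Only numpy, scipy, OpenCV 4.12 (cv2) and the standard library are available. Lean on these libraries where they do the work, as an engineer would, in place of code of your own. Each camera call takes 0.05 s, during which the arm holds its last target. There are 200 camera calls.

## Working session

There is one attempt and no reset: what is moved stays moved. The work goes in short steps, Python scripts to look and compute and a shell command to move; the robot and the scene stay as the last step left them, time stands still between calls to the robot, and variables do not carry over. Pictures are saved under pics/ and viewed, at most 10 in all, crops included, and the job is handed in when it is done.

```bash
ls; mkdir -p pics; cat > h.py <<'E'
import numpy as np, cv2
from scipy.spatial.transform import Rotation as R
from cell import telemetry, imaging, workorder, finder
def cloud(name, d, P=None):
    P=P or imaging.camera_params(name); K=np.array(P["K"]); T=np.linalg.inv(np.array(P["world_to_cam"]))
    v,u=np.mgrid[0:d.shape[0],0:d.shape[1]]
    x=(u-K[0,2])/K[0,0]*d; y=(v-K[1,2])/K[1,1]*d
    p=np.stack([x,-y,-d,np.ones_like(d)],-1)@T.T
    p=p[...,:3]; p[d<=0]=np.nan
    return p
E
python3 - <<'E'
from h import *
o=telemetry.get_obs(); print({k:np.round(v,3) for k,v in o.items()})
ims=[]
for n in("scene","top"):
    im,d=imaging.grab_frame(n); P=imaging.camera_params(n); print(n,{k:np.round(v,2).tolist() for k,v in P.items()})
    cv2.imwrite(f"pics/{n}0.png",im); np.save(f"{n}0.npy",d)
    c=cloud(n,d)
    for q in("display_rail","dial_top","plinth","mat_top","jar_dark","jar_pale","torch","handle_grip"):
        for r in finder.masks_of(n,q)[:3]:
            m=r["mask"]; p=c[m]; print(n,q,round(r["conf"],2),np.round(r["xy"]),m.sum(),np.round(np.nanmedian(p,0)),np.round(np.nanpercentile(p,2,axis=0)),np.round(np.nanpercentile(p,98,axis=0)))
E
```

```text
pics
{'t': np.float64(0.0), 'joints': array([-1.436,  0.159,  1.598, -0.   ,  1.386, -0.21 ]), 'dq': array([ 0.   , -0.   ,  0.001,  0.   , -0.   , -0.001]), 'joint_torque': array([ 1.0000e-03, -3.9599e+01, -3.3144e+01, -0.0000e+00,  9.0000e-03,
       -0.0000e+00]), 'tcp_pos': array([ 194.251, -540.616,  255.338]), 'tcp_rot': array([-3.093, -0.539, -0.   ]), 'force': array([-0.089,  0.063,  0.   ]), 'ft_torque': array([ 0.006, -0.034,  0.029]), 'finger_force': np.float64(0.0), 'grip_width': np.float64(85.306)}
scene {'K': [[434.67, 0.0, 322.26], [0.0, 434.67, 198.44], [0.0, 0.0, 1.0]], 'world_to_cam': [[-0.8, -0.61, 0.01, 396.58], [0.44, -0.57, 0.69, -296.76], [-0.41, 0.56, 0.72, -935.83], [0.0, 0.0, 0.0, 1.0]]}
scene display_rail 0.73 [269. 208.] 3252 [612.  65.  56.] [578. -26.   4.] [682. 224. 121.]
scene dial_top 0.65 [268. 210.] 3191 [611.  63.  56.] [578. -26.   4.] [682. 224. 121.]
scene plinth 0.9 [252. 220.] 1004 [629. 124.  44.] [602.  82.   9.] [673. 153. 108.]
scene plinth 0.83 [182. 284.] 2673 [613. 357.  42.] [569. 290.   1.] [685. 409. 140.]
scene mat_top 0.9 [274. 32
[... 973 characters left out ...]
top display_rail 0.84 [300. 167.] 2619 [629.  46.  77.] [582. -30.   1.] [689. 217. 121.]
top dial_top 0.58 [294. 162.] 2630 [629.  46.  77.] [581. -30.  -0.] [689. 221. 121.]
top plinth 0.61 [272. 164.] 675 [633. 116.  38.] [605.  81.  24.] [671. 155. 109.]
top mat_top 0.82 [220. 239.] 1462 [426. 271.   3.] [372. 216.  -2.] [480. 325.   8.]
top jar_dark 0.64 [379. 242.] 284 [ 417. -179.   61.] [ 398. -203.   -1.] [ 439. -160.   66.]
top jar_pale 0.58 [440. 238.] 302 [ 432. -345.   61.] [ 413. -374.    7.] [ 453. -331.   65.]
top torch 0.68 [292. 254.] 374 [385.  54.  24.] [369.   3.  -2.] [402. 104.  30.]
top handle_grip 0.9 [274. 165.] 717 [634. 116.  37.] [605.  80.  18.] [672. 158. 109.]
```

```bash
python3 - <<'E'
from h import *
for n,(a,b,c,d) in {"scene":(100,420,100,360),"top":(180,460,110,290)}.items():
    im=cv2.imread(f"pics/{n}0.png")[c:d,a:b]; cv2.imwrite(f"pics/{n}c.png",cv2.resize(im,None,fx=2.2,fy=2.2,interpolation=2))
d=np.load("top0.npy"); c=cloud("top",d)
x,y,z=c[...,0],c[...,1],c[...,2]
def fit(name,m):
    p=c[m][:,:2].astype(np.float32); r=cv2.minAreaRect(p); (cx,cy),rad=cv2.minEnclosingCircle(p)
    print(name,len(p),"rect",np.round(r[0],1),np.round(r[1],1),round(r[2],1),"circ",round(cx,1),round(cy,1),round(rad,1),"mean",p.mean(0).round(1),"z",np.median(c[m][:,2]).round(1))
reg=(x>550)&(x<720)&(y>-60)&(y<240)
fit("dial",reg&(z>115)&(z<126)&(y<80)); fit("handle",reg&(z>95)&(z<115)&(y>75)); fit("housing",reg&(z>75)&(z<86)&(y<90)); fit("block",reg&(z>37)&(z<48)&(y>155))
fit("slate",reg&(z>52)&(z<66)&(y>155))
E
```

```text
dial 275 rect [638.  21.] [48.8 47.3] 1.1 circ 637.4 21.3 25.1 mean [637.   21.5] z 119.3
handle 177 rect [639.8 115.7] [72.2 17.5] 87.7 circ 640.0 115.7 36.2 mean [639.  116.7] z 105.3
housing 1176 rect [637.5  21.2] [109.3 110.2] 88.4 circ 637.3 22.1 75.1 mean [634.9  19.6] z 79.3
block 379 rect [641.7 191.5] [71.1 80. ] 88.2 circ 641.5 188.5 49.6 mean [638.4 186.9] z 41.0
slate 206 rect [641.3 192.2] [61.3 39.6] 89.7 circ 649.8 192.0 31.5 mean [642.3 194.1] z 55.5
```

View pics/scenec.png

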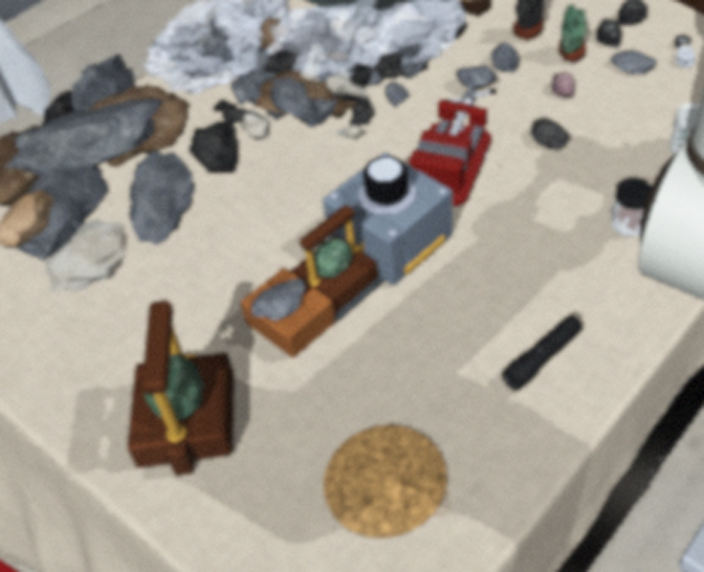

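View pics/topc.png

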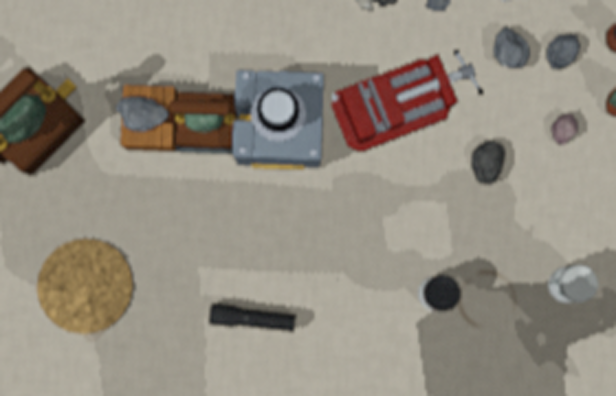

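The target rail runs across the middle of the picture: dial at scene crop (385,180), small plinth at (335,255). The big plinth at (180,410) is the decoy, and the mat is at (385,480). The top-camera fit is consistent: dial (637.5,21), handle (640,116), rail yaw about -1.7°. I'm moving to above the dial.

```bash
python3 -m pendant '[0.0304,-0.019,0,0,0,0,0.085, 0.0304,-0.019,0,0,0,0,0.085, 0.0304,-0.019,0,0,0,0,0.085, 0.0304,-0.019,0,0,0,0,0.085, 0.0304,-0.019,0,0,0,0,0.085, 0.0304,-0.019,0,0,0,0,0.085, 0.0304,-0.019,0,0,0,0,0.085, 0.0304,-0.019,0,0,0,0,0.085, 0.0304,-0.019,0,0,0,0,0.085, 0.0304,-0.019,0,0,0,0,0.085, 0.0304,-0.019,0,0,0,0,0.085, 0.0304,-0.019,0,0,0,0,0.085, 0.0304,-0.019,0,0,0,0,0.085, 0.0304,-0.019,0,0,0,0,0.085, 0.0304,-0.019,0,0,0,0,0.085, 0.0304,-0.019,0,0,0,0,0.085, 0.0304,-0.019,0,0,0,0,0.085, 0.0304,-0.019,0,0,0,0,0.085, 0.0304,-0.019,0,0,0,0,0.085, 0.0304,-0.019,0,0,0,0,0.085]'
python3 -m pendant '[0,0,0,0,0,-0.109,0.062, 0,0,0,0,0,-0.109,0.062, 0,0,0,0,0,-0.109,0.062, 0,0,0,0,0,-0.109,0.062, 0,0,0,0,0,-0.109,0.062, 0,0,0,0,0,-0.109,0.062, 0,0,0,0,0,-0.109,0.062, 0,0,0,0,0,-0.109,0.062, 0,0,0,0,0,-0.109,0.062, 0,0,0,0,0,-0.109,0.062, 0,0,0,0,0,-0.105,0.062, 0,0,0,0,0,0,0.062]'
cat >> h.py <<'E'
def st():
    o=telemetry.get_obs(); r=R.from_rotvec(o["tcp_rot"]); M=r.as_matrix()
    print("t",round(o["t"],2),"pos",np.round(o["tcp_pos"],1),"j6",np.degrees(o["joints"][5]).round(1),"yawx",np.degrees(np.arctan2(M[1,0],M[0,0])).round(2),"z",M[:,2].round(3),"F",np.round(o["force"],1),"T",np.round(o["ft_torque"],2),"w",round(float(o["grip_width"]),1),"ff",round(float(o["finger_force"]),1))
    return o,M
def to(target,yaw=None):
    "shift in tool axes (mm) to bring TCP to target; turn about tool z (deg)"
    o,M=st(); print("tool shift mm",np.round(M.T@(np.array(target)-o["tcp_pos"]),1))
    if yaw is not None: print("turn deg",np.round(-(yaw-np.degrees(np.arctan2(M[1,0],M[0,0]))),2))
def fit(c,name,m):
    p=c[m][:,:2].astype(np.float32)
    if len(p)<5: print(name,"none"); return
    r=cv2.minAreaRect(p); (cx,cy),rad=cv2.minEnclosingCircle(p)
    print(name,len(p),"rect",np.round(r[0],1),np.round(r[1],1),round(r[2],1),"circ",round(cx,1),round(cy,1),round(rad,1),"mean",p.mean(0).round(1),"z",np.median(c[m][:,2]).round(1))
E
python3 - <<'E'
from h import *
def feats(c):
    x,y,z=c[...,0],c[...,1],c[...,2]; reg=(x>550)&(x<720)&(y>-60)&(y<240)
    fit(c,"dial",reg&(z>115)&(z<126)&(y<80)); fit(c,"handle",reg&(z>95)&(z<115)&(y>75)); fit(c,"housing",reg&(z>75)&(z<86)&(y<90))
st()
im,d=imaging.grab_frame("wrist"); P=imaging.camera_params("wrist"); cv2.imwrite("pics/w1.png",im); feats(cloud("wrist",d,P))
print("scene"); feats(cloud("scene",np.load("scene0.npy")))
to([637.5,21,200],88.3)
E
```

```text
t: 2.57
tcp_pos: [639.0, 23.7, 256.3]
tcp_rot: [3.095, 0.539, 0.0]
force: [-0.1, 0.5, 0.1]
grip_width: 85.2
finger_force: 0.0
t: 3.57
tcp_pos: [638.1, 22.0, 256.2]
tcp_rot: [-2.253, -2.19, 0.0]
force: [-0.3, -0.2, 0.5]
grip_width: 61.8
finger_force: 0.0
t 3.57 pos [638.1  22.  256.2] j6 -7.2 yawx 88.37 z [-0.  0. -1.] F [-0.3 -0.2  0.5] T [0.   0.03 0.02] w 61.8 ff 0.0
dial 2542 rect [636.2  22.6] [49.  50.1] 83.1 circ 635.9 22.2 25.6 mean [636.   23.4] z 119.2
handle 1835 rect [639.  117.1] [73.4 15.9] 87.5 circ 638.8 117.1 36.9 mean [638.9 118.2] z 105.5
housing 8879 rect [635.8  22.3] [109.5 110.1] 88.3 circ 636.0 22.2 76.2 mean [636.1  26.2] z 79.0
scene
dial 223 rect [634.4  23.4] [48.1 48.8] 86.5 circ 633.7 22.5 26.1 mean [633.1  24. ] z 119.6
handle 202 rect [635.8 118. ] [73.6 17.1] 88.9 circ 640.3 117.9 36.8 mean [634.8 120. ] z 105.3
housing 836 rect [633.7  27.7] [123.8 111.5] 87.6 circ 633.2 23.0 75.5 mean [621.5  31.3] z 79.9
t 3.62 pos [638.1  22.  256.3] j6 -7.0 yawx 88.1 z [-0.  0. -1.] F [-0.8  0.3  0.1] T [-0.01 -0.    0.06] w 62.2 ff 0.0
tool shift mm [-1.  -0.6 56.3]
turn deg -0.2
```

View pics/w1.png

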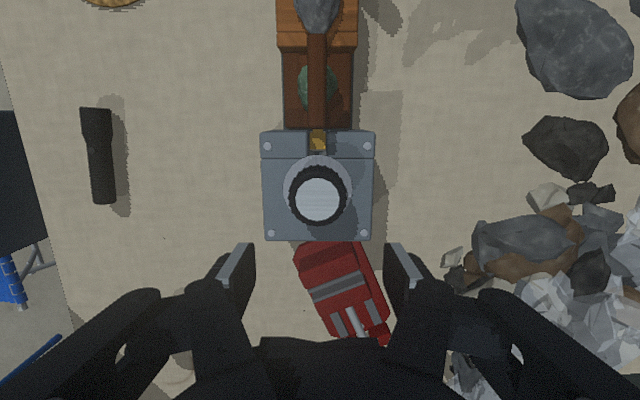

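The wrist picture shows the dial at (318,200), the handle at (318,90), and the fingers clear on both sides. I'm descending over the dial.

```bash
python3 -m pendant '[0,-0.002,0.02,0,0,0,0.062, 0,0,0.021,0,0,0,0.062, 0,0,0.021,0,0,0,0.062, 0,0,0.021,0,0,0,0.062, 0,0,0.021,0,0,0,0.062, 0,0,0.021,0,0,0,0.062, 0,0,0.021,0,0,0,0.062, 0,0,0,0,0,0,0.062]'
python3 -m pendant '[0,0,0,0,0,0,0.04, 0,0,0,0,0,0,0.04, 0,0,0,0,0,0,0.04, 0,0,0,0,0,0,0.04, 0,0,0,0,0,0,0.04, 0,0,0,0,0,0,0.04]'; python3 -c "
from h import *
st()"
```

```text
t: 4.28
tcp_pos: [632.8, 22.5, 105.2]
tcp_rot: [-2.254, -2.178, 0.008]
force: [-0.9, 0.2, -1.1]
grip_width: 62.2
finger_force: 0.0
t: 4.78
tcp_pos: [636.4, 22.1, 110.0]
tcp_rot: [2.257, 2.185, 0.001]
force: [6.7, 1.5, -12.8]
grip_width: 48.3
finger_force: 66.1
t 4.78 pos [636.4  22.1 110. ] j6 -7.0 yawx 88.14 z [ 0.001  0.    -1.   ] F [  6.7   1.5 -12.8] T [-0.01 -0.36 -0.  ] w 48.3 ff 66.1
```

```bash
echo "from h import *
st()">s.py
python3 -m pendant '[0,0,0,0,0,-0.06,0.04, 0,0,0,0,0,-0.06,0.04]'>/dev/null; python3 s.py
python3 -m pendant '[0,0,0,0,0,-0.06,0.04, 0,0,0,0,0,-0.06,0.04]'>/dev/null; python3 s.py
python3 -m pendant '[0,0,0,0,0,-0.06,0.04, 0,0,0,0,0,-0.06,0.04]'>/dev/null; python3 s.py
```

```text
t 4.95 pos [636.4  22.2 110. ] j6 -14.0 yawx 95.1 z [ 0.001  0.001 -1.   ] F [  8.3   0.6 -12.9] T [-0.02 -0.36 -0.26] w 48.9 ff 66.2
t 5.12 pos [636.5  22.2 110. ] j6 -20.9 yawx 102.05 z [ 0.001  0.    -1.   ] F [  6.6   1.  -11.1] T [ 0.01 -0.31 -0.03] w 48.2 ff 66.1
t 5.28 pos [636.5  22.2 110. ] j6 -27.8 yawx 108.95 z [ 0.001  0.    -1.   ] F [  7.4   0.1 -13.9] T [-0.12 -0.42  0.08] w 48.6 ff 66.1
```

```bash

python3 -m pendant '[0,0,0,0,0,-0.06,0.04, 0,0,0,0,0,-0.06,0.04]'>/dev/null; python3 s.py
python3 -m pendant '[0,0,0,0,0,-0.06,0.04, 0,0,0,0,0,-0.06,0.04]'>/dev/null; python3 s.py
python3 -m pendant '[0,0,0,0,0,-0.06,0.04, 0,0,0,0,0,-0.06,0.04]'>/dev/null; python3 s.py
```

```text
t 5.45 pos [636.6  22.2 110. ] j6 -34.7 yawx 115.85 z [ 0.001 -0.    -1.   ] F [  7.2   1.4 -15.1] T [-0.22 -0.46  0.26] w 48.6 ff 66.2
t 5.62 pos [636.4  22.2 110. ] j6 -41.5 yawx 122.65 z [ 0.001  0.    -1.   ] F [  4.5   0.9 -12. ] T [-0.18 -0.3  -0.9 ] w 48.8 ff 66.2
t 5.78 pos [636.5  22.2 110. ] j6 -48.4 yawx 129.54 z [ 0.001  0.    -1.   ] F [  7.2   1.3 -15.6] T [-0.27 -0.55 -0.08] w 48.6 ff 66.3
```

```bash

python3 -m pendant '[0,0,0,0,0,-0.06,0.04]'>/dev/null; python3 s.py
python3 -m pendant '[0,0,0,0,0,-0.06,0.04]'>/dev/null; python3 s.py
python3 -m pendant '[0,0,0,0,0,-0.06,0.04]'>/dev/null; python3 s.py
```

```text
t 5.87 pos [636.6  22.2 110. ] j6 -51.9 yawx 133.0 z [ 0.002  0.    -1.   ] F [  6.5   1.5 -15.4] T [-0.24 -0.53 -0.02] w 48.8 ff 66.1
t 5.95 pos [636.6  22.2 110. ] j6 -55.3 yawx 136.46 z [ 0.002 -0.    -1.   ] F [  6.7   1.1 -11.6] T [-0.29 -0.54  0.05] w 48.8 ff 66.1
t 6.03 pos [636.6  22.2 110. ] j6 -58.8 yawx 139.9 z [ 0.002 -0.    -1.   ] F [  7.5   1.3 -13.4] T [-0.29 -0.6   0.13] w 48.6 ff 66.0
```

```bash

python3 -m pendant '[0,0,0,0,0,-0.06,0.04]'>/dev/null; python3 s.py
python3 -m pendant '[0,0,0,0,0,-0.06,0.04]'>/dev/null; python3 s.py
python3 -m pendant '[0,0,0,0,0,-0.06,0.04]'>/dev/null; python3 s.py
python3 -m pendant '[0,0,0,0,0,-0.06,0.04]'>/dev/null; python3 s.py
```

```text
t 6.12 pos [636.6  22.2 110. ] j6 -62.2 yawx 143.35 z [ 0.002 -0.    -1.   ] F [  6.5   0.4 -14. ] T [-0.33 -0.63  0.24] w 48.9 ff 66.1
t 6.2 pos [636.6  22.2 110. ] j6 -65.7 yawx 146.81 z [ 0.002 -0.    -1.   ] F [  5.6  -0.7 -13.3] T [-0.49 -0.48  0.08] w 48.7 ff 65.9
t 6.28 pos [636.6  22.2 110. ] j6 -69.1 yawx 150.21 z [ 0.002 -0.    -1.   ] F [  6.1   1.2 -13.9] T [-0.25 -0.55 -0.06] w 48.1 ff 66.1
t 6.37 pos [636.5  22.2 110. ] j6 -72.4 yawx 153.57 z [ 0.001  0.    -1.   ] F [  9.2   1.6 -14.1] T [-0.28 -1.33 -0.38] w 48.7 ff 66.3
```

```bash

python3 -m pendant '[0,0,0,0,0,-0.06,0.04]'>/dev/null; python3 s.py
python3 -m pendant '[0,0,0,0,0,-0.06,0.04]'>/dev/null; python3 s.py
python3 -m pendant '[0,0,0,0,0,-0.06,0.04]'>/dev/null; python3 s.py
python3 -m pendant '[0,0,0,0,0,-0.06,0.04]'>/dev/null; python3 s.py
```

```text
t 6.45 pos [636.6  22.2 110.1] j6 -75.9 yawx 157.03 z [ 0.002  0.    -1.   ] F [  7.4   1.7 -13.5] T [-0.31 -0.93 -0.08] w 48.5 ff 66.3
t 6.53 pos [636.6  22.3 110. ] j6 -79.4 yawx 160.5 z [ 0.002  0.    -1.   ] F [  6.4   1.9 -14.1] T [-0.26 -0.75 -0.11] w 48.7 ff 66.0
t 6.62 pos [636.6  22.3 110. ] j6 -82.8 yawx 163.95 z [ 0.002 -0.    -1.   ] F [  7.3   1.5 -11.5] T [-0.25 -0.78 -0.05] w 48.7 ff 65.9
t 6.7 pos [636.7  22.3 110. ] j6 -86.3 yawx 167.4 z [ 0.002 -0.    -1.   ] F [  6.7   2.5 -12.6] T [-0.35 -0.8   0.04] w 48.9 ff 66.0
```

```bash

python3 -m pendant '[0,0,0,0,0,-0.06,0.04]'>/dev/null; python3 s.py
python3 -m pendant '[0,0,0,0,0,-0.06,0.04]'>/dev/null; python3 s.py
python3 -m pendant '[0,0,0,0,0,-0.06,0.04]'>/dev/null; python3 s.py
python3 -m pendant '[0,0,0,0,0,-0.06,0.04]'>/dev/null; python3 s.py
```

```text
t 6.78 pos [636.7  22.3 110. ] j6 -89.7 yawx 170.85 z [ 0.002 -0.    -1.   ] F [  7.2   1.6 -14.8] T [-0.27 -0.85  0.16] w 48.8 ff 65.9
t 6.87 pos [636.7  22.3 110. ] j6 -93.2 yawx 174.3 z [ 0.002 -0.    -1.   ] F [  6.5   1.5 -14.6] T [-0.28 -0.81  0.17] w 48.6 ff 66.0
t 6.95 pos [636.7  22.3 110. ] j6 -96.6 yawx 177.74 z [ 0.002 -0.    -1.   ] F [  5.8   1.7 -13. ] T [-0.25 -0.88 -0.02] w 48.3 ff 66.1
t 7.03 pos [636.6  22.3 110. ] j6 -100.0 yawx -178.86 z [ 0.002  0.    -1.   ] F [  5.2   1.5 -11.8] T [-0.27 -0.65 -0.37] w 48.3 ff 66.1
```

```bash

python3 -m pendant '[0,0,0,0,0,-0.06,0.04]'>/dev/null; python3 s.py
python3 -m pendant '[0,0,0,0,0,-0.06,0.04]'>/dev/null; python3 s.py
python3 -m pendant '[0,0,0,0,0,-0.06,0.04]'>/dev/null; python3 s.py
python3 -m pendant '[0,0,0,0,0,-0.06,0.04]'>/dev/null; python3 s.py
```

```text
t 7.12 pos [636.2  22.5 110.1] j6 -103.3 yawx -175.56 z [ 0.001  0.001 -1.   ] F [-3.4  0.2 -5. ] T [ 0.2   0.58 -1.51] w 48.7 ff 66.6
t 7.2 pos [636.1  22.4 110.3] j6 -106.7 yawx -172.24 z [ 0.     0.002 -1.   ] F [11.5 -0.2 -8.4] T [-0.3  -1.82 -1.34] w 48.3 ff 67.4
t 7.28 pos [637.3  22.8 110.4] j6 -110.1 yawx -168.85 z [ 0.004  0.003 -1.   ] F [  5.1   6.  -11.9] T [ 0.5  -0.66 -2.44] w 49.2 ff 68.0
t 7.37 pos [636.6  22.6 110.5] j6 -113.6 yawx -165.39 z [ 0.002  0.002 -1.   ] F [  2.1   6.7 -11.5] T [ 0.97 -0.91 -2.29] w 48.5 ff 67.5
```

The torque rises to over 2 N m, which is the stop, and the grip has started to slip. The dial started at notch 3. I'll release it so the knob settles in notch 0, then regrip.

```bash

python3 -m pendant '[0,0,0,0,0,0.06,0.04, 0,0,0,0,0,0.06,0.04, 0,0,0,0,0,0,0.062, 0,0,0,0,0,0,0.062, 0,0,0,0,0,0,0.062, 0,0,0,0,0,0,0.062, 0,0,0,0,0,0,0.062, 0,0,0,0,0,0,0.062]'>/dev/null; python3 s.py
python3 -m pendant '[0,0,0,0,0,0,0.04, 0,0,0,0,0,0,0.04, 0,0,0,0,0,0,0.04, 0,0,0,0,0,0,0.04, 0,0,0,0,0,0,0.04, 0,0,0,0,0,0,0.04]'>/dev/null; python3 s.py
```

```text
t 8.03 pos [636.4  21.9 110.9] j6 -106.8 yawx -172.08 z [ 0.001 -0.    -1.   ] F [0.4 0.1 0.1] T [-0.04  0.02  0.03] w 61.6 ff 0.0
t 8.53 pos [636.2  22.3 110.9] j6 -106.8 yawx -172.08 z [ 0.  0. -1.] F [-1.8  1.2  5.3] T [0.23 0.38 0.01] w 49.0 ff 62.1
```

```bash

python3 -m pendant '[0,0,0,0,0,0.09,0.04, 0,0,0,0,0,0.09,0.04, 0,0,0,0,0,0.09,0.04, 0,0,0,0,0,0.09,0.04, 0,0,0,0,0,0.09,0.04, 0,0,0,0,0,0.073,0.04, 0,0,0,0,0,0,0.04]'>/dev/null; python3 s.py
python3 -m pendant '[0,0,0,0,0,0.09,0.04, 0,0,0,0,0,0.09,0.04, 0,0,0,0,0,0.09,0.04, 0,0,0,0,0,0.09,0.04, 0,0,0,0,0,0.09,0.04, 0,0,0,0,0,0.073,0.04, 0,0,0,0,0,0,0.04]'>/dev/null; python3 s.py
python3 -m pendant '[0,0,0,0,0,0.09,0.04, 0,0,0,0,0,0.09,0.04, 0,0,0,0,0,0.09,0.04, 0,0,0,0,0,0.09,0.04, 0,0,0,0,0,0.09,0.04, 0,0,0,0,0,0.073,0.04, 0,0,0,0,0,0,0.04]'>/dev/null; python3 s.py
python3 -m pendant '[0,0,0,0,0,0.09,0.04, 0,0,0,0,0,0.09,0.04, 0,0,0,0,0,0.09,0.04, 0,0,0,0,0,0.09,0.04, 0,0,0,0,0,0.09,0.04, 0,0,0,0,0,0.073,0.04, 0,0,0,0,0,0,0.04]'>/dev/null; python3 s.py
```

```text
t 9.12 pos [636.2  22.5 110.9] j6 -76.6 yawx 157.78 z [ 0.     0.001 -1.   ] F [-2.1  2.3  6. ] T [ 0.29  0.42 -0.01] w 48.4 ff 62.4
t 9.7 pos [636.3  22.6 110.9] j6 -46.7 yawx 127.82 z [ 0.001  0.001 -1.   ] F [-1.1  2.7  5.5] T [ 0.32  0.35 -0.01] w 48.8 ff 62.3
t 10.28 pos [636.5  22.7 110.9] j6 -16.8 yawx 97.93 z [ 0.001  0.001 -1.   ] F [-1.3  3.7  5.8] T [ 0.51  0.3  -0.  ] w 48.8 ff 62.2
t 10.87 pos [636.7  22.7 110.9] j6 13.1 yawx 68.07 z [ 0.002  0.001 -1.   ] F [0.7 4.5 4.6] T [ 0.71  0.16 -0.03] w 48.9 ff 62.3
```

```bash

python3 -m pendant '[0,0,0,0,0,0.09,0.04, 0,0,0,0,0,0.09,0.04, 0,0,0,0,0,0.09,0.04, 0,0,0,0,0,0.09,0.04, 0,0,0,0,0,0.09,0.04, 0,0,0,0,0,0.075,0.04, 0,0,0,0,0,0,0.04]'>/dev/null; python3 s.py
python3 -m pendant '[0,0,0,0,0,0,0.062, 0,0,0,0,0,0,0.062, 0,0,0,0,0,0,0.062, 0,0,0,0,0,0,0.062, 0,0,0,0,0,0,0.062, 0,0,0,0,0,0,0.062]'>/dev/null; python3 s.py
```

```text
t 11.45 pos [636.9  22.5 110.9] j6 43.1 yawx 38.07 z [ 0.002  0.001 -1.   ] F [1.5 4.3 4.2] T [ 0.78 -0.14 -0.03] w 48.9 ff 62.3
t 11.95 pos [635.9  21.8 110. ] j6 43.1 yawx 38.0 z [-0. -0. -1.] F [ 0.4 -0.4  0. ] T [ 0.03  0.03 -0.03] w 61.9 ff 0.0
```

```bash

python3 -m pendant '[0,0,-0.03,0,0,0,0.062, 0,0,-0.035,0,0,0,0.062, 0,0,-0.035,0,0,0,0.062, 0,0,0,0,0,-0.1095,0.062, 0,0,0,0,0,-0.1095,0.062, 0,0,0,0,0,-0.1095,0.062, 0,0,0,0,0,-0.1095,0.062, 0,0,0,0,0,-0.1095,0.062, 0,0,0,0,0,-0.1095,0.062, 0,0,0,0,0,-0.1095,0.062, 0,0,0,0,0,-0.1095,0.06, 0,0,0,0,0,0,0.06]'>/dev/null; python3 - <<'E'
from h import *
st()
im,d=imaging.grab_frame("wrist"); P=imaging.camera_params("wrist"); c=cloud("wrist",d,P)
x,y,z=c[...,0],c[...,1],c[...,2]; reg=(x>550)&(x<720)&(y>-60)&(y<240)
fit(c,"handle",reg&(z>103)&(z<115)&(y>75)&(y<160)); fit(c,"dial",reg&(z>115)&(z<126)&(y<80)); fit(c,"housing",reg&(z>75)&(z<86)&(y<90)); fit(c,"plinthtop",reg&(z>32)&(z<38)&(y>75)&(y<160))
cv2.imwrite("pics/w2.png",im)
E
```

```text
t 12.95 pos [636.   21.9 210.2] j6 -7.2 yawx 88.34 z [-0. -0. -1.] F [-0.4  0.3 -1. ] T [-0.02 -0.04  0.  ] w 59.7 ff 0.0
handle 2545 rect [638.8 116.7] [72.9 15.5] 88.5 circ 640.7 116.7 36.5 mean [639.  118.3] z 105.6
dial 3617 rect [636.2  22.7] [49.8 49.6] 16.9 circ 635.8 22.5 25.5 mean [636.   23.6] z 119.2
housing 11755 rect [635.9  22.4] [109.5 110.3] 88.2 circ 635.7 22.5 75.9 mean [636.1  27.9] z 79.0
plinthtop 4192 rect [645.1 117. ] [87.7 83.7] 0.4 circ 645.1 117.0 60.6 mean [639.6 118.3] z 34.8
```

```bash

python3 -m pendant '[0.031,0,0,0,0,0,0.05, 0.032,0,0,0,0,0,0.05, 0.032,0,0,0,0,0,0.05, 0,0,0,0,0,0,0.05, 0,0,0.025,0,0,0,0.05, 0,0,0.025,0,0,0,0.05, 0,0,0.025,0,0,0,0.05, 0,0,0.018,0,0,0,0.05, 0,0,0.01,0,0,0,0.05, 0,0,0,0,0,0,0.05, 0,0,0,0,0,0,0.05]'>/dev/null; python3 s.py
python3 -m pendant '[0,0,0,0,0,0,0.004, 0,0,0,0,0,0,0.004, 0,0,0,0,0,0,0.004, 0,0,0,0,0,0,0.004, 0,0,0,0,0,0,0.004, 0,0,0,0,0,0,0.004, 0,0,0,0,0,0,0.004, 0,0,0,0,0,0,0.004]'>/dev/null; python3 s.py
```

```text
t 13.92 pos [639.3 116.8 107.6] j6 1.6 yawx 88.1 z [-0. -0. -1.] F [ 0.1 -0.2  0.7] T [-0.04 -0.    0.04] w 49.7 ff 0.0
t 14.58 pos [639.8 117.1 109.1] j6 1.6 yawx 88.17 z [ 0.002 -0.    -1.   ] F [-3.9  0.   6. ] T [ 0.03  0.34 -0.  ] w 15.1 ff 59.0
```

```bash

python3 -m pendant '[0,0,-0.001,0,0,0,0.004, 0,0,-0.001,0,0,0,0.004, 0,0,0,0,0,0,0.004]'>/dev/null; python3 s.py
python3 -m pendant '[0,0,-0.001,0,0,0,0.004, 0,0,-0.001,0,0,0,0.004, 0,0,0,0,0,0,0.004]'>/dev/null; python3 s.py
```

```text
t 14.83 pos [639.  117.  109.1] j6 1.6 yawx 88.16 z [-0. -0. -1.] F [0.1 0.3 0.6] T [-0.06 -0.01  0.05] w 14.7 ff 58.9
t 15.08 pos [638.6 117.  110.7] j6 1.6 yawx 88.16 z [-0.001  0.    -1.   ] F [-0.2  0.3 -3.6] T [ 0.01 -0.    0.01] w 14.9 ff 58.5
```

```bash

python3 -m pendant '[0,0,-0.001,0,0,0,0.004, 0,0,-0.001,0,0,0,0.004, 0,0,0,0,0,0,0.004]'>/dev/null; python3 s.py
python3 -m pendant '[0,0,-0.001,0,0,0,0.004, 0,0,0,0,0,0,0.004]'>/dev/null; python3 s.py
python3 -m pendant '[0,0,-0.001,0,0,0,0.004, 0,0,0,0,0,0,0.004]'>/dev/null; python3 s.py
```

```text
t 15.33 pos [639.2 117.  113.4] j6 1.6 yawx 88.16 z [ 0.  0. -1.] F [-0.1  0.1 -3.2] T [-0.02 -0.06  0.  ] w 15.0 ff 58.5
t 15.5 pos [639.2 117.  114.5] j6 1.6 yawx 88.17 z [ 0.  0. -1.] F [ 0.2 -0.5 -4.8] T [-0.03 -0.01  0.02] w 14.8 ff 58.5
t 15.67 pos [639.2 117.  115.5] j6 1.6 yawx 88.17 z [ 0.  0. -1.] F [ 0.4  0.5 -4.2] T [ 0.03  0.   -0.08] w 14.7 ff 58.5
```

Only the weight (about 4.5 N) shows after more than 6 mm of lift, so the plinth is unlocked. I'm lifting it straight out.

```bash

python3 -m pendant '[0,0,-0.004,0,0,0,0.004, 0,0,-0.006,0,0,0,0.004, 0,0,-0.008,0,0,0,0.004, 0,0,-0.008,0,0,0,0.004]'>/dev/null; python3 s.py
python3 -m pendant '[0,0,-0.008,0,0,0,0.004, 0,0,-0.008,0,0,0,0.004, 0,0,-0.008,0,0,0,0.004, 0,0,-0.008,0,0,0,0.004]'>/dev/null; python3 s.py
python3 -m pendant '[0,0,-0.008,0,0,0,0.004, 0,0,-0.008,0,0,0,0.004, 0,0,-0.008,0,0,0,0.004, 0,0,-0.008,0,0,0,0.004, 0,0,-0.008,0,0,0,0.004, 0,0,-0.006,0,0,0,0.004, 0,0,-0.003,0,0,0,0.004, 0,0,0,0,0,0,0.004, 0,0,0,0,0,0,0.004]'>/dev/null
python3 - <<'E'
from h import *
st()
im,d=imaging.grab_frame("wrist"); c=cloud("wrist",d); cv2.imwrite("pics/w3.png",im)
x,y,z=c[...,0],c[...,1],c[...,2]
m=(x>340)&(x<500)&(y>190)&(y<340)
fit(c,"matwrist",m&(z>2)&(z<9))
im,d=imaging.grab_frame("scene"); cv2.imwrite("pics/s3.png",im[80:360,80:420])
for n in("top","scene"):
    c=cloud(n,np.load(n+"0.npy")); im=cv2.imread(f"pics/{n}0.png").astype(int)
    x,y,z=c[...,0],c[...,1],c[...,2]; m=(x>340)&(x<500)&(y>190)&(y<350)&(im[...,2]-im[...,0]>45)
    fit(c,"mat "+n,m)
E
```

```text
t 16.0 pos [638.5 116.3 141.2] j6 1.6 yawx 88.17 z [-0.002 -0.001 -1.   ] F [-0.5 -3.6 -8.1] T [-0.8   0.1   0.04] w 14.5 ff 62.4
t 16.33 pos [639.8 117.6 175.4] j6 1.6 yawx 88.17 z [ 0.002  0.001 -1.   ] F [ 0.3  0.3 -4.4] T [0.03 0.02 0.03] w 14.4 ff 62.9
t 17.08 pos [639.1 117.  222.2] j6 1.6 yawx 88.16 z [-0.  0. -1.] F [-0.6 -1.  -4.7] T [-0.03 -0.03  0.01] w 14.7 ff 62.9
matwrist 8896 rect [423.2 255.3] [ 90.6 123.4] 88.1 circ 423.7 271.9 62.1 mean [422.7 261.7] z 3.0
mat top 1423 rect [423.9 270.9] [118.8 119.5] 65.3 circ 424.6 271.4 61.0 mean [424.  270.7] z 3.0
mat scene 2235 rect [422.6 273.8] [121.7 121.6] 39.2 circ 422.8 272.2 62.1 mean [421.3 274. ] z 3.9
```

View pics/s3.png

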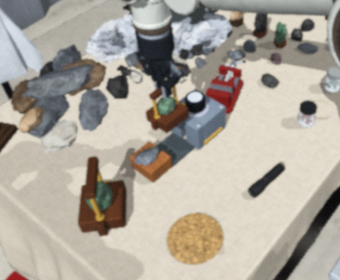

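View pics/w3.png

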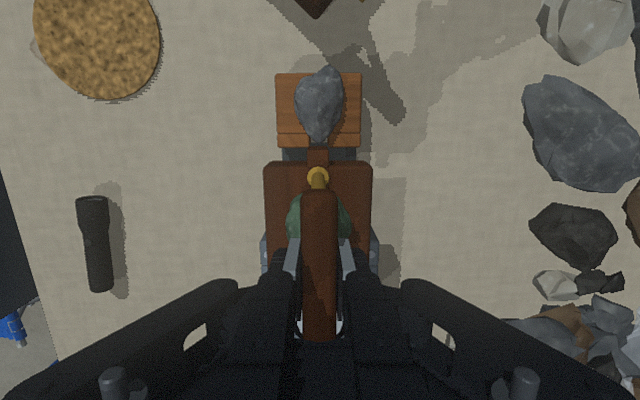

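The scene picture shows the plinth held upright above the emptied bay, at crop (165,110). The mat is at crop (195,237), and its centre fits to (423.5,271.8). I'm carrying it over.

```bash

python3 -m pendant '[0.006,-0.009,0,0,0,0,0.004, 0.0095,-0.014,0,0,0,0,0.004, 0.0125,-0.0187,0,0,0,0,0.004, 0.0125,-0.0187,0,0,0,0,0.004, 0.0125,-0.0187,0,0,0,0,0.004, 0.0125,-0.0187,0,0,0,0,0.004, 0.0125,-0.0187,0,0,0,0,0.004, 0.0125,-0.0187,0,0,0,0,0.004, 0.0125,-0.0187,0,0,0,0,0.004, 0.0125,-0.0187,0,0,0,0,0.004, 0.0125,-0.0187,0,0,0,0,0.004, 0.01,-0.015,0,0,0,0,0.004, 0.006,-0.009,0,0,0,0,0.004, 0.0038,-0.0051,0,0,0,0,0.004, 0,0,0,0,0,0,0.004, 0,0,0,0,0,0,0.004]'>/dev/null; python3 - <<'E'
from h import *
to([423.5,271.8,118])
im,d=imaging.grab_frame("wrist"); c=cloud("wrist",d)
x,y,z=c[...,0],c[...,1],c[...,2]
m=(x>340)&(x<500)&(y>190)&(y<350)
fit(c,"mat",m&(z>1.5)&(z<9)); fit(c,"handle",m&(z>205)&(z<230)); fit(c,"plinthtop",m&(z>138)&(z<158))
E
```

```text
t 18.52 pos [423.9 271.6 222.4] j6 20.7 yawx 88.18 z [ 0.001 -0.    -1.   ] F [ 0.3 -0.4 -4.7] T [-0.02  0.02 -0.05] w 14.7 ff 62.9
tool shift mm [  0.2  -0.5 104.4]
mat 2501 rect [433.7 302.5] [ 58.5 122.3] 72.5 circ 427.0 280.9 61.4 mean [426.3 310.8] z 3.0
handle 6754 rect [422.5 273.6] [69.6 39.8] 69.5 circ 425.1 273.3 35.5 mean [424.  277.5] z 219.1
plinthtop 5963 rect [423.2 278.3] [82.4 70.2] 88.3 circ 422.5 272.8 49.7 mean [423.4 289.7] z 148.3
```

```bash

python3 -m pendant '[0,0,0.01,0,0,0,0.004, 0,0,0.015,0,0,0,0.004, 0,0,0.015,0,0,0,0.004, 0,0,0.015,0,0,0,0.004, 0,0,0.015,0,0,0,0.004, 0,0,0.015,0,0,0,0.004, 0,0,0.009,0,0,0,0.004, 0,0,0.005,0,0,0,0.004, 0,0,0.003,0,0,0,0.004, 0,0,0.002,0,0,0,0.004, 0,0,0.001,0,0,0,0.004, 0,0,0.001,0,0,0,0.004, 0,0,0,0,0,0,0.004]'>/dev/null; python3 s.py
python3 -m pendant '[0,0,0.001,0,0,0,0.004, 0,0,0.001,0,0,0,0.004, 0,0,0,0,0,0,0.004]'>/dev/null; python3 s.py
python3 -m pendant '[0,0,0.001,0,0,0,0.004, 0,0,0.001,0,0,0,0.004, 0,0,0,0,0,0,0.004]'>/dev/null; python3 s.py
```

```text
t 19.65 pos [423.9 271.9 116.8] j6 20.7 yawx 88.17 z [ 0.001  0.    -1.   ] F [ 0.3  0.8 -4. ] T [-0.   -0.02  0.02] w 14.9 ff 62.9
t 19.9 pos [423.6 271.8 114.3] j6 20.7 yawx 88.17 z [ 0.  0. -1.] F [ 0.5 -0.2 -5.1] T [-0.01 -0.01 -0.01] w 14.6 ff 62.9
t 20.15 pos [423.4 271.7 112.1] j6 20.7 yawx 88.17 z [-0. -0. -1.] F [ 0.2  0.1 -4.7] T [-0.01  0.01 -0.02] w 14.7 ff 62.9
```

```bash

python3 -m pendant '[0,0,0.001,0,0,0,0.004, 0,0,0.001,0,0,0,0.004, 0,0,0,0,0,0,0.004]'>/dev/null; python3 s.py
python3 -m pendant '[0,0,0.001,0,0,0,0.004, 0,0,0,0,0,0,0.004]'>/dev/null; python3 s.py
python3 -m pendant '[0,0,0.001,0,0,0,0.004, 0,0,0,0,0,0,0.004]'>/dev/null; python3 s.py
```

```text
t 20.4 pos [423.4 271.7 110. ] j6 20.7 yawx 88.17 z [-0. -0. -1.] F [-0.7 -0.9 -4.4] T [-0.04  0.01  0.02] w 14.8 ff 62.9
t 20.57 pos [423.5 271.8 109.1] j6 20.7 yawx 88.17 z [-0. -0. -1.] F [-0.1  0.6 -3.9] T [ 0.04 -0.02  0.01] w 14.6 ff 62.9
t 20.73 pos [423.5 271.7 108.1] j6 20.7 yawx 88.16 z [-0. -0. -1.] F [-0.4 -0.4 -3.3] T [0.03 0.04 0.04] w 14.7 ff 62.9
```

```bash

python3 -m pendant '[0,0,0.0006,0,0,0,0.004, 0,0,0,0,0,0,0.004]'>/dev/null; python3 s.py
python3 -m pendant '[0,0,0.0006,0,0,0,0.004, 0,0,0,0,0,0,0.004]'>/dev/null; python3 s.py
```

```text
t 20.9 pos [423.5 271.8 107.6] j6 20.7 yawx 88.16 z [-0. -0. -1.] F [-0.6 -0.2 -3.8] T [-0.01  0.03 -0.05] w 14.8 ff 62.9
t 21.07 pos [423.6 271.8 107.2] j6 20.7 yawx 88.17 z [ 0.  0. -1.] F [-1.1  0.2 -2.6] T [ 0.03  0.04 -0.01] w 14.7 ff 63.0
```

```bash

python3 -m pendant '[0,0,0.0006,0,0,0,0.004, 0,0,0,0,0,0,0.004]'>/dev/null; python3 s.py
python3 -m pendant '[0,0,0.0005,0,0,0,0.004, 0,0,0,0,0,0,0.004]'>/dev/null; python3 s.py
```

```text
t 21.23 pos [423.8 271.9 107.2] j6 20.7 yawx 88.17 z [ 0.  0. -1.] F [-2.6 -0.5  3.4] T [-0.23  0.51 -0.03] w 14.8 ff 63.9
t 21.4 pos [423.8 271.9 107.2] j6 20.7 yawx 88.18 z [ 0. -0. -1.] F [-5.  -1.5  7. ] T [-0.3   0.82  0.04] w 15.0 ff 64.5
```

Contact: the load has moved from the hand to the mat. Releasing and retreating straight up.

```bash

python3 -m pendant '[0,0,-0.0007,0,0,0,0.004, 0,0,0,0,0,0,0.02, 0,0,0,0,0,0,0.035, 0,0,0,0,0,0,0.045, 0,0,0,0,0,0,0.045, 0,0,0,0,0,0,0.045, 0,0,0,0,0,0,0.045, 0,0,0,0,0,0,0.045]'>/dev/null; python3 s.py
python3 -m pendant '[0,0,-0.01,0,0,0,0.045, 0,0,-0.02,0,0,0,0.045, 0,0,-0.03,0,0,0,0.045, 0,0,-0.03,0,0,0,0.045, 0,0,-0.03,0,0,0,0.045, 0,0,-0.03,0,0,0,0.045, -0.03,0,0,0,0,0,0.045, -0.035,0,0,0,0,0,0.045, -0.035,0,0,0,0,0,0.045, -0.03,0,0,0,0,0,0.045, 0,0,0,0,0,0,0.045, 0,0,0,0,0,0,0.045]'>/dev/null; python3 - <<'E'
from h import *
st()
for n in("top","scene","wrist"):
    im,d=imaging.grab_frame(n); c=cloud(n,d); cv2.imwrite(f"pics/{n}9.png",im)
    x,y,z=c[...,0],c[...,1],c[...,2]
    m=(x>340)&(x<500)&(y>190)&(y<350)
    fit(c,n+" plinthtop",m&(z>29)&(z<38)); fit(c,n+" handle",m&(z>97)&(z<110)); fit(c,n+" mat",m&(z>2)&(z<7))
im=cv2.imread("pics/scene9.png")[60:380,60:470]; cv2.imwrite("pics/s9c.png",cv2.resize(im,None,fx=1.6,fy=1.6,interpolation=2))
E
```

```text
t 22.07 pos [423.6 271.8 106.7] j6 20.7 yawx 88.17 z [ 0.  0. -1.] F [0.1 0.5 0.2] T [-0.02  0.   -0.01] w 45.1 ff 0.0
t 23.07 pos [419.6 140.8 257.6] j6 4.8 yawx 87.99 z [ 0.001  0.    -1.   ] F [ 0.5  0.  -0.2] T [ 0.02 -0.04 -0.01] w 44.9 ff 0.0
top plinthtop none
top handle none
top mat 22 rect [348.7 269.3] [14.  97.8] 0.3 circ 343.1 269.3 48.9 mean [347.6 267.4] z 3.1
scene plinthtop 583 rect [420.6 277.4] [86.4 69.6] 87.6 circ 421.5 272.8 49.5 mean [409.9 281.8] z 33.8
scene handle 279 rect [421.  272.6] [72.7 16.2] 88.9 circ 420.5 272.7 36.6 mean [419.9 274. ] z 104.0
scene mat 959 rect [420.2 269.8] [158.6 159.5] 90.0 circ 419.7 274.3 107.8 mean [407.3 283. ] z 3.7
wrist plinthtop 3359 rect [421.9 272.2] [76.1 70. ] 88.4 circ 421.8 272.2 49.8 mean [422.5 270.4] z 32.6
wrist handle 1704 rect [421.8 266.6] [62.9 15.8] 88.6 circ 422.6 266.9 32.0 mean [422.  267.2] z 103.3
wrist mat 3456 rect [423.3 270.8] [119.7 122.3] 88.3 circ 423.3 271.7 61.6 mean [424.1 267. ] z 2.9
```

View pics/s9c.png

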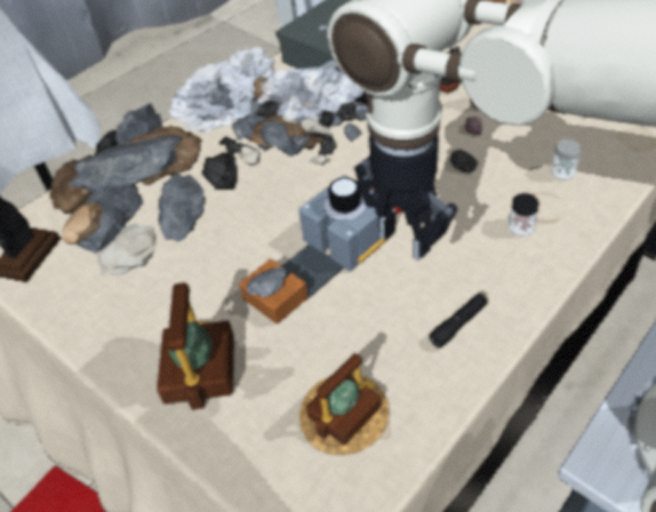

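View pics/wrist9.png

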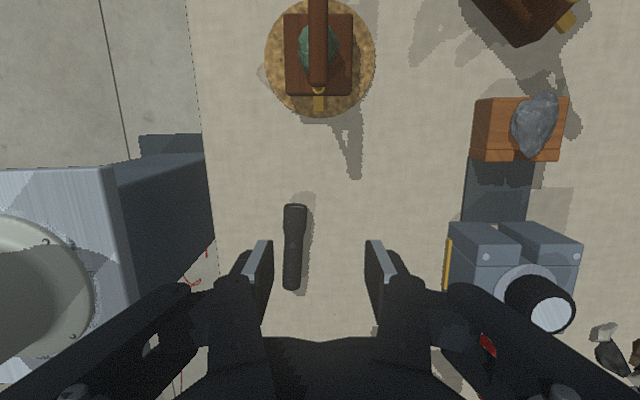

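The pictures show the plinth upright on the mat, at wrist (318,55). Its centre fits to (421.9,272.2) against the mat's (423.3,271.7), so it is within 2 mm. The bay is empty, the jars and torch are undisturbed, and the robot is touching nothing.

```bash
python3 -c "
from cell import workorder
print(workorder.sign_off())"
```

```text
the job is handed in; nothing more can be done
None
```

I turned the dial to its anticlockwise stop and then five clicks clockwise, lifted the plinth out freely, set it upright within about 2 mm of the mat's centre, and handed the job in at about 23 s.

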